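# Post the haberdashery into the landing drop box and lock it

### The arm

A 6-joint arm with a two-finger parallel gripper is mounted at the origin on the work surface. World frame = base frame: x ahead of the robot, y to its left, z up, the work surface at z = 0. Lengths are in mm, angles in rad, forces in N, time in s.
With the tool pointing down it reaches from about 400 to 925 mm from the base axis. Payload 12.5 kg.
Tool frame: the origin (TCP) lies at the very end of the fingers, on their centre line; the grasp point (between the pads) lies 19 mm behind it; z points along the fingers, y is the direction in which the jaws open and shut (so a half turn about z gives the same grasp; the last joint's range is limited). The gripper opens to 95 mm and grips with 3 to 60 N. Pads are 20 mm wide; open, the fingers measure 119 mm over their backs; the gripper's body (75 mm by 180 mm) begins 59 mm behind the grasp point.
Start: joints at [-1.407, 0.491, 1.559, -0, 1.092, -0.106], TCP at [166.609, -602.402, 214.661] pointing down, gripper open.
Joint ranges: [-3.1, 3.1], [-0.84, 2.19], [0.05, 2.79], [-1.13, 4.28], [0.06, 2.93], [-2.69, 2.69]. Speed limits (rad/s): [2.22, 2.22, 2.79, 3.14, 3.14, 3.14].

### API

Orientations are given as [roll, pitch, yaw] about the fixed x, y, z axes, in that order (R = Rz(yaw) Ry(pitch) Rx(roll)).
In Python, from cell import env gives the robot as it stands.
- The arm moves only by the shell command python3 -m pendant 'ROWS'. ROWS is JSON, a list that holds one entry, the list of rows, each a list of 5 numbers: the opening, from 0 (shut) to 1 (fully open), then the shift along the tool's x, y, z in m, then the turn about the tool's z in rad. A call has exactly 8 rows; each row is the pose to reach, as a shift and turn from the pose commanded when the call began, along the tool's axes at that moment; what a row does not reach only later rows make up. A row lasts 1/10 s, in which the tool goes at most 50 mm and 8.59 degrees, less where a joint would pass 70% of its speed; a pose out of reach is approached as far as the arm can. A call with a gripper value outside its range is refused whole. The fingers move at their own pace and stop on an object; the grip force is fixed at half the most. Time passes only in rows, so rows that repeat a pose let the fingers close, or fill a call up. It gives the time, the measured TCP pose, the force and the opening at its end, in the units of the state.
- env.state(): the state, without advancing time (a new reading comes with each control period).
- env.read_camera(name): name is "scene" or "top" or "wrist"; returns a dict with "image" (480x640x3 uint8, blue, green, red), "range_z" (480x640 float32, mm along the optical axis (not along the pixel's ray), 0 where there is no reading), "fx", "fy", "cx", "cy" (pixels), "rvec" (rotation vector, rad) and "tvec" (3), from world to camera coordinates, as OpenCV has them; the wrist camera has in their place "tool_from_camera" (4x4, takes a point from camera to tool coordinates, whose origin is the TCP and whose axes are the flange's). Camera axes: x right, y down, z forward; pixel columns grow to the right and rows downward; lengths in mm; the calibration is good to about 2 mm. A picture is of the moment at which its call begins: read the wrist's pose just before it.
- env.job_done(): hands the job in, once; it reports no verdict.
The state is a dict: "t": time; "joints": joint angles; "qvel": joint speeds; "tau": joint torques, N m; "eef_pos": TCP position; "tcp_rot": TCP orientation; "ft_force": force on the tool from outside, world axes, zero at the start; "moment": the same for the moment, N m; "opening": opening from 0.0 (shut) to 1.0 (fully open).
Only numpy, scipy, OpenCV 4.12 (cv2) and the standard library are available. Lean on these libraries where they do the work, as an engineer would, in place of code of your own. Each camera call takes 0.05 s, during which the arm holds its last target. There are 200 camera calls.

### The job

The tailor collects from the grey drop box on the landing shelf. Slide the box's bolt grip fully to its open stop, post every small carton and flat metal tin that is lying out on the shelf through the sprung flap, pressing the flap down and keeping it down until each one is past it and has dropped inside, and when all are in and the flap has sprung shut, slide the bolt fully home again. Leave the button dish, tape measure, iron, sewing case and sprayer where they are.

Things in the scene. Friction and masses are not known exactly. Their poses are not given: they have to be found in the camera images.
- dropbox: Grey sheet-steel drop box, fixed, hollow, 200 (x) x 260 (y) x 210 mm high, 4 mm sheet. Origin: centre of its underside; -x is its front (nearer the robot), z up. Its lid has a mouth, x -25 to +55 mm, y -75 to +75 mm, filled by the sprung flap. Inside it is wider than the mouth all round: a thing wholly below the lid can move aside. A 60 mm ridge along x on its floor spreads the goods.
- mouth (a point): Centre of the mouth at the top of the lid (box x +15 mm, y 0, z 210 mm). Axes as the box.
- flap (a joint): Flap angle (rad): 0 shut and level; grows as it swings down into the box, to 1.45. Plate 78 x 144 x 4 mm, hinged on the mouth's far (+x) edge. Its spring (0.12 N m shut, 0.4 at 1.3 rad) carries an item's weight: what is let go above it stays on it. Push it down 3 to 6 N with the held item and fingertips, which keep it down; it follows them shut. Cannot open while the bolt is home.
- flap_edge (a point): Middle of the free (front) edge of the flap, on its upper face.
- bolt (a joint): Travel of the slide bolt (m): 0 fully home (locked, its steel tongue 14 mm under the flap's free edge), 0.038 at the open stop (grip nearest the box's front). It starts between 0 and 0.006. The grip slides along the box's x axis, opening towards -x; about 2.5 N of friction, stays where it is left.
- bolt_grip (a point): Centre of the top of the bolt's black grip, which stands on the lid in front of the mouth: 14 mm (box x) x 30 mm (box y), its top 24 mm above the lid; moves with the bolt. Can be pinched from above across its 30 mm.
- reel_carton_1: Small upright cardboard carton, 42 x 42 x 60 mm high; its origin is the centre of the underside when it stands as at the start, its z axis up then. Solid enough to be gripped firmly, about 50 to 125 g. May be absent (None).
- reel_carton_2: A second one like reel_carton_1. May be absent (None).
- pin_carton_1: Small flat cardboard carton standing on edge, 56 (its x) x 30 (its y) x 50 mm high; its origin is the centre of the underside when it stands as at the start, its z axis up then. Solid enough to be gripped firmly, about 50 to 125 g. May be absent (None).
- pin_carton_2: A second one like pin_carton_1. May be absent (None).
- button_tin_1: Flat plain metal tin with a lid, lying, 56 (its x) x 40 (its y) x 24 mm high; its lid does not come off; its origin is the centre of the underside when it stands as at the start, its z axis up then. Solid enough to be gripped firmly, about 50 to 125 g. May be absent (None).
- button_tin_2: A second one like button_tin_1. May be absent (None).
- button_dish: White ceramic dish with buttons, 72 mm across, 26 mm high, standing among the goods; origin under its centre. Stays.
- tape_measure: Round white tape measure, 54 mm across, 18 mm high, lying among the goods; origin under its centre. Stays.
- steam_iron: Silver steam iron upright on its heel, 250 mm tall, 110 mm wide, at the back; origin under its heel. Stays.
- sewing_case: Plastic sewing case with a flip-top lid, shut, 154 x 224 x 75 mm, at the back; origin under its centre. Stays.
- sprayer: Clear starch sprayer bottle, 66 mm across, 180 mm tall, at the back left; origin under its centre. Stays.
Things that resemble listed ones, but are neither listed nor needed, are in the scene too. Leave any pink look-alike of the reel_carton_2 alone. Leave any green look-alike of the pin_carton_2 alone.

How it is judged (in metres and radians):
On the way, in this order (a step that is already met when the one before it is completed fails the run):
1. the bolt is slid to its open stop (value of joint bolt above 0.034 m), for 0.2 s.
2. every carton and tin is inside the drop box and the flap has sprung shut (z of reel_carton_1 in the frame of dropbox between -0.01 and 0.17 m and x of reel_carton_1 in the frame of dropbox between -0.1 and 0.1 m and y of reel_carton_1 in the frame of dropbox between -0.13 and 0.13 m and z of reel_carton_2 in the frame of dropbox between -0.01 and 0.17 m and x of reel_carton_2 in the frame of dropbox between -0.1 and 0.1 m and y of reel_carton_2 in the frame of dropbox between -0.13 and 0.13 m and z of pin_carton_1 in the frame of dropbox between -0.01 and 0.17 m and x of pin_carton_1 in the frame of dropbox between -0.1 and 0.1 m and y of pin_carton_1 in the frame of dropbox between -0.13 and 0.13 m and z of pin_carton_2 in the frame of dropbox between -0.01 and 0.17 m and x of pin_carton_2 in the frame of dropbox between -0.1 and 0.1 m and y of pin_carton_2 in the frame of dropbox between -0.13 and 0.13 m and z of button_tin_1 in the frame of dropbox between -0.01 and 0.17 m and x of button_tin_1 in the frame of dropbox between -0.1 and 0.1 m and y of button_tin_1 in the frame of dropbox between -0.13 and 0.13 m and z of button_tin_2 in the frame of dropbox between -0.01 and 0.17 m and x of button_tin_2 in the frame of dropbox between -0.1 and 0.1 m and y of button_tin_2 in the frame of dropbox between -0.13 and 0.13 m and value of joint flap below 0.06 rad), for 0.2 s.
At the end, for the whole second after the job is handed in: Every carton and tin present lies at rest inside the drop box (its origin within the box's walls and more than 40 mm below the lid's top), the flap is shut (within 0.06 rad) and the bolt is home (within 4 mm) (all of step 2 and value of joint bolt below 0.004 m and linear speed of each of reel_carton_1, reel_carton_2, pin_carton_1, pin_carton_2, button_tin_1, button_tin_2 below 0.05 m/s); the robot touches nothing.
It fails at once if the button dish is shifted more than 4 cm or tipped (distance of button_dish from where it was at the start of the episode above 0.04 m or angle between button_dish's own z axis and vertical above 0.4 rad).
It fails at once if the tape measure is shifted more than 4 cm or tipped (distance of tape_measure from where it was at the start of the episode above 0.04 m or angle between tape_measure's own z axis and vertical above 0.4 rad).
It fails at once if the steam iron is shifted more than 4 cm or tipped (distance of steam_iron from where it was at the start of the episode above 0.04 m or angle between steam_iron's own z axis and vertical above 0.4 rad).
It fails at once if the sewing case is shifted more than 4 cm or tipped (distance of sewing_case from where it was at the start of the episode above 0.04 m or angle between sewing_case's own z axis and vertical above 0.4 rad).
It fails at once if the sprayer is shifted more than 4 cm or tipped (distance of sprayer from where it was at the start of the episode above 0.04 m or angle between sprayer's own z axis and vertical above 0.4 rad).
Of reel_carton_1, reel_carton_2, pin_carton_1, pin_carton_2, button_tin_1, button_tin_2 only 4 to 6 are there at a start; the rules pass over those that are not, and their reading is None.
At some moment in a run one of reel_carton_1, reel_carton_2, pin_carton_1, pin_carton_2, button_tin_1, button_tin_2 may be knocked a few centimetres aside while the robot is not near it.
Once in a run the grip may slacken for a moment while it holds something.
It also fails if it takes over 210 s, if anything falls off the work surface, if the arm or the gripper's body presses on something with over 40 N, if the wrist force passes 120 N, or if a joint passes its speed limit or range.

## Working session

There is one attempt and no reset: what is moved stays moved. The work goes in short steps, Python scripts to look and compute and a shell command to move; the robot and the scene stay as the last step left them, time stands still between calls to the robot, and variables do not carry over. Pictures are saved under pics/ and viewed, about 12 in all and at most 16, crops included, and the job is handed in when it is done.

```bash
ls; mkdir -p pics; cat > h.py <<'E'
import numpy as np,cv2
from cell import env
def cam(n,save=None):
    s=env.state(); c=env.read_camera(n)
    if n=='wrist':
        T=np.eye(4); from scipy.spatial.transform import Rotation as R
        T[:3,:3]=R.from_euler('xyz',s['tcp_rot']).as_matrix(); T[:3,3]=s['eef_pos']
        M=T@np.array(c['tool_from_camera'])
    else:
        Rm=cv2.Rodrigues(np.array(c['rvec'],float))[0]; M=np.eye(4); M[:3,:3]=Rm.T; M[:3,3]=-Rm.T@np.array(c['tvec'],float).ravel()
    c['M']=M
    if save: cv2.imwrite('pics/'+save,c['image'])
    return c
def cloud(c):
    v,u=np.mgrid[:480,:640]; z=c['range_z']
    P=np.stack([(u-c['cx'])/c['fx']*z,(v-c['cy'])/c['fy']*z,z],-1)
    W=P@c['M'][:3,:3].T+c['M'][:3,3]; W[z<=0]=np.nan
    return W
E
python3 - <<'E'
from h import *
print(env.state())
for n in('top','scene'):
    c=cam(n,n+'0.png');W=cloud(c);print(n,c['M'][:3,3].round(),np.nanmin(W,(0,1)),np.nanmax(W,(0,1)),(c['range_z']>0).mean())
    np.save(n+'W.npy',W)
E
```

```text
pics
{'t': 0.0, 'joints': array([-1.40661227e+00,  4.91575552e-01,  1.55948282e+00, -5.81521963e-05,
        1.09168803e+00, -1.05591792e-01]), 'qvel': array([ 1.61749351e-03,  8.23968876e-04,  1.12355169e-05,  1.76010111e-03,
        6.75042923e-04, -7.62658224e-04]), 'tau': array([-1.55285801e-03, -6.12649727e+01, -2.58191818e+01,  6.91679539e-02,
        4.81370639e-02, -8.39010977e-05]), 'eef_pos': array([ 166.54286905, -602.13394542,  214.04032311]), 'tcp_rot': array([-3.14043990e+00, -7.03135369e-05,  2.69802647e-01]), 'ft_force': array([-0.44904883,  0.24502877, -0.11558614]), 'moment': array([-0.02383463,  0.04182259,  0.00229927]), 'opening': 0.997476899566374}
top [ 511.  -20. 1105.] [   75.11637528 -1366.2736859   -768.56248299] [1767.67179344 1396.23733331  537.46378808] 0.9958138020833334
scene [1577.  615.  935.] [-1686.24737543 -2244.32781957  -773.30362736] [1182.20272442  719.09793242  604.38546366] 0.9896256510416667
```

View pics/top0.png

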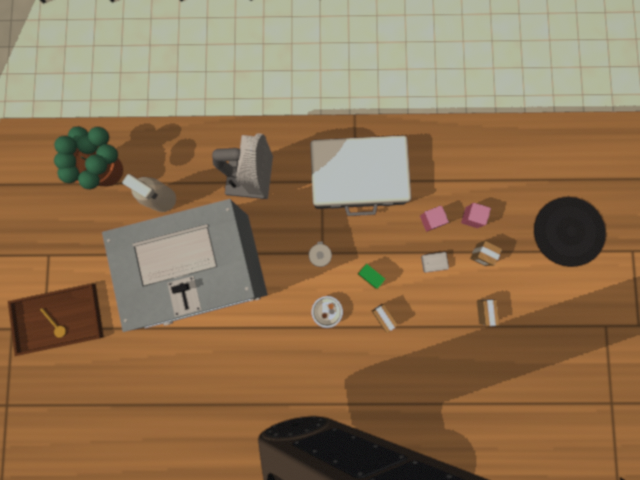

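View pics/scene0.png

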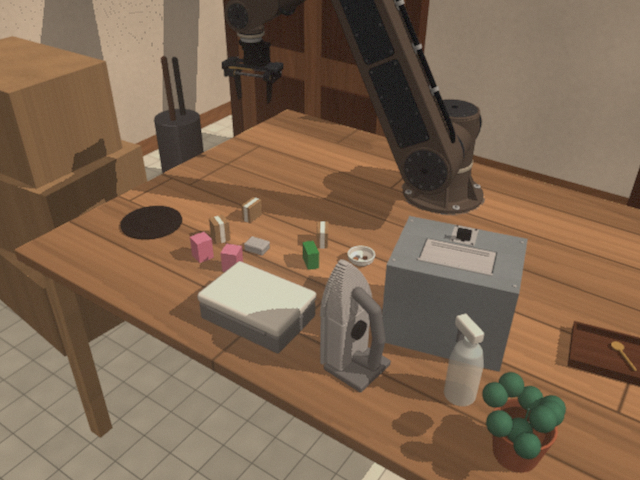

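Top view: the box is at about (185,265), with its bolt grip at (182,293). The goods are the reel carton (488,254), pin cartons (386,317) and (490,312), and a tin (435,262). The pink (434,217), (477,214) and green (371,276) look-alikes stay. The scene view agrees, which makes 4 items.

```bash
cat >> h.py <<'E'
def blob(W,cx,cy,r,zlo,zhi):
    m=(np.abs(W[...,2]-(zlo+zhi)/2)<(zhi-zlo)/2)&(np.hypot(W[...,0]-cx,W[...,1]-cy)<r)
    P=W[m]
    if len(P)<15: return None
    rc=cv2.minAreaRect(P[:,:2].astype(np.float32))
    (x,y),(w,h),a=rc
    if w<h: w,h=h,w; a+=90
    a=(a+90)%180-90
    return len(P),round(x,1),round(y,1),'long',round(w,1),round(h,1),'ang',round(np.radians(a),3),'z',round(np.median(P[:,2]),1)
E
python3 - <<'E'
from h import *
W=np.load('topW.npy')
for n,(u,v) in dict(reel=(488,254),pinA=(386,317),pinB=(490,312),tin=(435,262),green=(371,276),p1=(434,217),p2=(477,214),dish=(327,312),tape=(320,256),iron=(255,165),case=(360,170),spray=(140,187),grip=(182,289)).items():
    p=W[v,u]; z=np.nanmax(W[v-4:v+5,u-4:u+5,2]); print(n,p.round(1),z.round(1),blob(W,p[0],p[1],60,z-6,z+4))
m=(W[...,2]>195)&(W[...,2]<216)&(W[...,1]>150)&(W[...,0]<800)
P=W[m]; rc=cv2.minAreaRect(P[:,:2].astype(np.float32)); print('lid',rc,np.median(P[:,2]))
m=(W[...,2]>222)&(W[...,2]<245)&(W[...,1]>150)&(W[...,0]<700); P=W[m]; print('grip',len(P),P.mean(0),P.min(0),P.max(0)); v,u=np.where(m);print(u.min(),u.max(),v.min(),v.max())
E
```

```text
reel [ 583.5 -383.    64.4] 64.8 (262, 587.0, -386.8, 'long', 42.6, 42.2, 'ang', np.float64(1.104), 'z', np.float64(60.7))
pinA [ 444.  -152.5   49. ] 54.0 (267, 442.3, -148.8, 'long', 56.0, 29.5, 'ang', np.float64(0.579), 'z', np.float64(50.4))
pinB [ 453.9 -386.    50.6] 54.2 (264, 453.7, -386.6, 'long', 55.5, 31.0, 'ang', np.float64(0.069), 'z', np.float64(50.3))
tin [ 568.6 -273.2   22.8] 29.6 (252, 569.6, -272.2, 'long', 54.2, 38.5, 'ang', np.float64(-1.436), 'z', np.float64(25.2))
green [ 536.4 -120.6   47.7] 54.5 (246, 537.8, -120.8, 'long', 56.0, 29.9, 'ang', np.float64(0.877), 'z', np.float64(50.6))
p1 [ 669.2 -265.4   61.6] 64.8 (267, 670.6, -269.0, 'long', 42.9, 41.5, 'ang', np.float64(-1.21), 'z', np.float64(60.8))
p2 [ 675.6 -364.1   59.6] 65.4 (232, 677.4, -366.8, 'long', 42.4, 42.0, 'ang', np.float64(1.23), 'z', np.float64(61.1))
dish [453.7 -19.5   5.1] 15.1 (255, 456.6, -17.2, 'long', 60.8, 59.9, 'ang', np.float64(1.558), 'z', np.float64(11.9))
tape [584.8  -4.1  21.3] 23.9 (228, 588.5, -1.8, 'long', 51.8, 48.5, 'ang', np.float64(-0.793), 'z', np.float64(19.3))
iron [749.5 118.7 228.2] 235.3 (157, 779.1, 129.9, 'long', 55.9, 29.4, 'ang', np.float64(-0.122), 'z', np.float64(234.8))
case [776.7 -97.4  76.5] 79.7 (1743, 776.9, -97.6, 'long', 118.6, 118.4, 'ang', np.float64(-0.52), 'z', np.float64(75.9))
spray [718.7 362.7 179.9] 184.4 (257, 722.7, 370.8, 'long', 61.2, 23.0, 'ang', np.float64(1.001), 'z', np.float64(180.5))
grip [509.9 253.7 232.5] 237.5 (107, 512.5, 260.7, 'long', 28.7, 13.6, 'ang', np.float64(-1.337), 'z', np.float64(233.8))
lid ((616.4544677734375, 263.4115295410156), (306.6184997558594, 309.1947326660156), 14.299084663391113) 210.15694500072482
grip 132 [512.58435558 259.58455166 232.85076125] [504.32208025 245.62836576 223.31046255] [521.22410527 275.64374801 237.48045177]
170 187 283 292
```

```bash
python3 - <<'E'
from h import *
W=np.load('topW.npy')
m=((W[...,2]>206)&(W[...,2]<214)&(W[...,1]>50)).astype(np.uint8)
n,l,s,_=cv2.connectedComponentsWithStats(m); k=1+s[1:,4].argmax()
P=W[l==k]; (x,y),(w,h),a=cv2.minAreaRect(P[:,:2].astype(np.float32)); print(x,y,w,h,a,len(P))
a=np.radians(a) if w<h else np.radians(a-90)
a=(a+np.pi/2)%np.pi-np.pi/2
print('yaw',a)
R=np.array([[np.cos(a),-np.sin(a)],[np.sin(a),np.cos(a)]])
print('mouth',np.array([x,y])+R@[15,0])
m=(W[...,2]>228)&(W[...,2]<240)&(W[...,1]>150)&(W[...,0]<700);Q=(W[m][:,:2]-[x,y])@R
print('grip box frame',Q.min(0),Q.max(0)); g=(Q.min(0)+Q.max(0))/2
print('grip',R@g+[x,y], env.state()['eef_pos'])
E
python3 -m pendant '[[[1,0,0,-0.05,0],[1,0,0,-0.1,0],[1,0,0,-0.1,0],[1,0,0,-0.1,0],[1,0,0,-0.1,0],[1,0,0,-0.1,0],[1,0,0,-0.1,0],[1,0,0,-0.1,0]]]'
```

```text
559.1337890625 273.4569396972656 200.3799591064453 261.49688720703125 14.325660705566406 13109
yaw 0.2500299468357077
mouth [573.66736425 277.16843432]
grip box frame [-55.27958311 -15.41551246] [-41.36601828  14.99318614]
grip [512.36583399 261.29568832] [ 166.55777406 -602.17870604  214.13183374]
t: 0.9
eef_pos: [166.6, -602.3, 313.9]
tcp_rot: [-3.141, -0.0, 0.27]
ft_force: [-0.4, 0.5, 0.1]
opening: 1.0
```

```bash
cat > d.py <<'E'
# args: x y z yaw [x y z yaw ...] chain of targets, prints tool shift (m) and turn from the current pose / previous target
import sys; from h import *
s=env.state(); p=np.array(s['eef_pos']); y=s['tcp_rot'][2]; print('at',p.round(1),round(y,3),'open',round(s['opening'],3),'F',s['ft_force'].round(1),'t',round(s['t'],1))
a=list(map(float,sys.argv[1:]))
for i in range(0,len(a),4):
    q=np.array(a[i:i+3]); d=q-p
    print('shift',np.round([(np.cos(y)*d[0]+np.sin(y)*d[1])/1e3,(np.sin(y)*d[0]-np.cos(y)*d[1])/1e3,-d[2]/1e3],4),'turn',round(-(a[i+3]-y),3))
    p,y=q,a[i+3]
E
python3 d.py 500 -250 314 0.25 512.4 261.3 314 0.25 512.4 261.3 216 0.25
```

```text
at [ 166.6 -602.3  313.9] 0.27 open 1.0 F [-0.4  0.5  0.1] t 0.9
shift [ 4.153e-01 -2.507e-01 -1.000e-04] turn 0.02
shift [ 0.1385 -0.4923 -0.    ] turn -0.0
shift [0.    0.    0.098] turn -0.0
```

```bash

python3 -m pendant '[[[1,0.05,-0.03,0,0.02],[1,0.09,-0.05,0,0.02],[1,0.13,-0.075,0,0.02],[1,0.17,-0.1,0,0.02],[1,0.21,-0.125,0,0.02],[1,0.25,-0.15,0,0.02],[1,0.29,-0.175,0,0.02],[1,0.33,-0.2,0,0.02]]]' | head -3
python3 -m pendant '[[[1,0.06,-0.03,0,0],[1,0.09,-0.07,0,0],[1,0.1,-0.11,0,0],[1,0.11,-0.15,0,0],[1,0.12,-0.2,0,0],[1,0.13,-0.25,0,0],[1,0.14,-0.3,0,0],[1,0.16,-0.34,0,0]]]' | head -3
python3 d.py 512.4 261.3 314 0.25 512.4 261.3 216 0.25
```

```text
t: 1.7
eef_pos: [432.4, -320.1, 314.6]
tcp_rot: [3.141, 0.0, 0.25]
t: 2.5
eef_pos: [501.2, 49.4, 314.9]
tcp_rot: [3.141, -0.0, 0.25]
at [501.2  49.4 314.9] 0.25 open 0.995 F [ 1.2 -0.7 -0.1] t 2.5
shift [ 0.0632 -0.2025  0.0009] turn -0.0
shift [0.    0.    0.098] turn -0.0
```

```bash

python3 -m pendant '[[[1,0.02,-0.04,0,0],[1,0.03,-0.08,0,0],[1,0.04,-0.12,0,0],[1,0.05,-0.16,0,0],[1,0.06,-0.19,0,0],[1,0.063,-0.2025,0,0],[1,0.063,-0.2025,0,0],[1,0.063,-0.2025,0,0]]]' | head -3
python3 -m pendant '[[[1,0,0,0.03,0],[1,0,0,0.06,0],[1,0,0,0.08,0],[1,0,0,0.098,0],[1,0,0,0.098,0],[0,0,0,0.098,0],[0,0,0,0.098,0],[0,0,0,0.098,0]]]'
python3 -m pendant '[[[0,0,0,0,0],[0,0,0,0,0],[0,0,0,0,0],[0,-0.005,0,0,0],[0,-0.01,0,0,0],[0,-0.015,0,0,0],[0,-0.02,0,0,0],[0,-0.02,0,0,0]]]'
```

```text
t: 3.3
eef_pos: [513.3, 258.3, 314.4]
tcp_rot: [3.141, 0.001, 0.25]
t: 4.1
eef_pos: [513.7, 258.9, 217.7]
tcp_rot: [-3.142, -0.002, 0.249]
ft_force: [-0.1, -0.2, -0.2]
opening: 0.803
t: 4.9
eef_pos: [492.8, 255.1, 216.6]
tcp_rot: [-3.14, 0.0, 0.25]
ft_force: [-3.4, 7.7, -0.1]
opening: 0.31
```

```bash

python3 -m pendant '[[[0,-0.005,0,0,0],[0,-0.01,0,0,0],[0,-0.014,0,0,0],[0,-0.014,0,0,0],[0,-0.014,0,0,0],[0,-0.014,0,0,0],[0,-0.014,0,0,0],[0,-0.014,0,0,0]]]'
python3 -m pendant '[[[0,-0.001,0,0,0],[0,-0.002,0,0,0],[0,-0.003,0,0,0],[0,-0.004,0,0,0],[0,-0.004,0,0,0],[0,-0.004,0,0,0],[0,-0.004,0,0,0],[0,-0.004,0,0,0]]]'
```

```text
t: 5.7
eef_pos: [479.3, 251.7, 216.6]
tcp_rot: [-3.14, 0.001, 0.25]
ft_force: [-3.5, 8.4, -0.1]
opening: 0.313
t: 6.5
eef_pos: [476.0, 250.9, 216.6]
tcp_rot: [-3.14, -0.001, 0.25]
ft_force: [-1.3, 8.2, -2.6]
opening: 0.311
```

```bash

python3 -m pendant '[[[0,-0.001,0,0,0],[0,-0.002,0,0,0],[0,-0.003,0,0,0],[0,-0.003,0,0,0],[0,-0.003,0,0,0],[0,-0.003,0,0,0],[0,-0.003,0,0,0],[0,-0.003,0,0,0]]]'
python3 - <<'E'
from h import *
W=cloud(cam('top'))
a=.25;R=np.array([[np.cos(a),-np.sin(a)],[np.sin(a),np.cos(a)]])
E
python3 -m pendant '[[[1,0,0,0,0],[1,0,0,0,0],[1,0,0,0,0],[1,0,0,-0.03,0],[1,0,0,-0.07,0],[1,0,0,-0.1,0],[1,0,-0.04,-0.1,0],[1,0,-0.09,-0.1,0]]]'
python3 -m pendant '[[[1,0,0.05,0,0],[1,0,0.1,0,0],[1,-0.02,0.15,0,0],[1,-0.03,0.2,0,0],[1,-0.04,0.25,0,0],[1,-0.05,0.3,0,0],[1,-0.05,0.3,0,0],[1,-0.05,0.3,0,0]]]'
python3 - <<'E'
from h import *
W=cloud(cam('top','top1.png'));np.save('topW.npy',W)
a=.25;R=np.array([[np.cos(a),-np.sin(a)],[np.sin(a),np.cos(a)]])
m=(W[...,2]>228)&(W[...,2]<240)&(np.hypot(W[...,0]-490,W[...,1]-255)<60);Q=(W[m][:,:2]-[559.1,273.5])@R
print('grip box frame',Q.min(0),Q.max(0))
E
python3 d.py 440.2 -148.2 314 -0.99
```

```text
t: 7.3
eef_pos: [473.1, 250.1, 216.6]
tcp_rot: [-3.14, -0.001, 0.25]
ft_force: [-0.5, 9.4, -2.2]
opening: 0.312
t: 8.15
eef_pos: [451.8, 336.0, 318.0]
tcp_rot: [-3.141, -0.002, 0.246]
ft_force: [0.7, 0.7, 0.2]
opening: 0.929
t: 8.95
eef_pos: [477.0, 31.9, 316.7]
tcp_rot: [3.141, -0.0, 0.247]
ft_force: [0.3, 0.5, 0.6]
opening: 0.998
grip box frame [-83.37279775 -15.72725224] [-69.41337875  14.45066853]
at [477.   33.1 316.7] 0.248 open 0.997 F [0.2 1.3 0.4] t 9.0
shift [-0.0802  0.1667  0.0027] turn 1.238
```

```bash
python3 d.py 485.2 254 316 0.25 485.2 254 216 0.25 
```

```text
at [477.   33.1 316.7] 0.248 open 0.997 F [0.2 1.3 0.4] t 9.0
shift [ 0.0623 -0.2121  0.0007] turn -0.002
shift [0.  0.  0.1] turn -0.0
```

```bash

python3 -m pendant '[[[0.6,0.02,-0.04,0,0],[0.6,0.03,-0.08,0,0],[0.6,0.04,-0.12,0,0],[0.6,0.05,-0.16,0,0],[0.6,0.06,-0.2,0,0],[0.6,0.062,-0.212,0,0],[0.6,0.062,-0.212,0,0],[0.6,0.062,-0.212,0,0]]]' | head -3
python3 -m pendant '[[[0.6,0,0,0.03,0],[0.6,0,0,0.06,0],[0.6,0,0,0.08,0],[0.6,0,0,0.1,0],[0.6,0,0,0.1,0],[0.2,0,0,0.1,0],[0.2,0,0,0.1,0],[0.2,0,0,0.1,0]]]'
python3 -m pendant '[[[0.2,0,0,0,0],[0.2,0,0,0,0],[0.2,0,0,0,0],[0.2,0,0,0,0],[0.2,-0.002,0,0,0],[0.2,-0.004,0,0,0],[0.2,-0.006,0,0,0],[0.2,-0.006,0,0,0]]]'
python3 -m pendant '[[[0.2,-0.001,0,0,0],[0.2,-0.002,0,0,0],[0.2,-0.003,0,0,0],[0.2,-0.003,0,0,0],[0.2,-0.003,0,0,0],[0.2,-0.003,0,0,0],[0.2,-0.003,0,0,0],[0.2,-0.003,0,0,0]]]'
```

```text
t: 9.8
eef_pos: [484.2, 254.1, 316.5]
tcp_rot: [3.141, 0.0, 0.251]
t: 10.6
eef_pos: [485.1, 253.8, 217.7]
tcp_rot: [-3.141, -0.002, 0.249]
ft_force: [-1.1, 1.2, 1.3]
opening: 0.403
t: 11.4
eef_pos: [479.6, 252.0, 217.4]
tcp_rot: [3.141, -0.002, 0.25]
ft_force: [2.3, -4.4, 3.8]
opening: 0.308
t: 12.2
eef_pos: [477.3, 251.5, 217.4]
tcp_rot: [3.141, -0.003, 0.25]
ft_force: [5.2, -4.1, 2.3]
opening: 0.314
```

```bash

python3 -m pendant '[[[0.2,-0.001,0,0,0],[0.2,-0.002,0,0,0],[0.2,-0.003,0,0,0],[0.2,-0.003,0,0,0],[0.2,-0.003,0,0,0],[0.2,-0.003,0,0,0],[0.2,-0.003,0,0,0],[0.2,-0.003,0,0,0]]]'
```

```text
t: 13.0
eef_pos: [477.2, 251.4, 217.5]
tcp_rot: [3.141, -0.01, 0.25]
ft_force: [20.3, 0.7, -7.0]
opening: 0.313
```

```bash

python3 -m pendant '[[[1,0.003,0,0,0],[1,0.003,0,0,0],[1,0.003,0,0,0],[1,0.003,0,-0.03,0],[1,0.003,0,-0.07,0],[1,0.003,0,-0.1,0],[1,0.003,0.04,-0.1,0],[1,0.003,0.09,-0.1,0]]]'
python3 -m pendant '[[[1,0,0.04,0,0.15],[1,0,0.08,0,0.3],[1,-0.02,0.12,0,0.45],[1,-0.03,0.16,0,0.6],[1,-0.04,0.2,0,0.75],[1,-0.05,0.24,0,0.9],[1,-0.06,0.27,0,1.05],[1,-0.06,0.27,0,1.2]]]'
python3 - <<'E'
from h import *
W=cloud(cam('top','top1.png'));np.save('topW.npy',W)
a=.25;R=np.array([[np.cos(a),-np.sin(a)],[np.sin(a),np.cos(a)]])
m=(W[...,2]>228)&(W[...,2]<240)&(np.hypot(W[...,0]-490,W[...,1]-255)<60);Q=(W[m][:,:2]-[559.1,273.5])@R
print('grip box frame',Q.min(0),Q.max(0))
print(blob(W,442,-149,60,44,54))
E
python3 d.py 445 -153 120 -0.99 445 -153 22 -.99
```

```text
t: 13.8
eef_pos: [497.9, 164.8, 317.5]
tcp_rot: [-3.141, -0.002, 0.253]
ft_force: [0.8, 0.0, -0.7]
opening: 0.928
t: 14.6
eef_pos: [506.4, -114.9, 316.4]
tcp_rot: [3.141, 0.0, -0.96]
ft_force: [-0.5, 1.2, 0.2]
opening: 0.999
grip box frame [-91.12016936 -15.83425779] [-77.32580012  15.28194718]
(66, 427.5, -150.6, 'long', 28.7, 16.1, 'ang', np.float64(0.584), 'z', np.float64(49.9))
at [ 506.4 -113.5  316.4] -0.969 open 0.999 F [-0.1  0.   0.5] t 14.7
shift [-0.0022  0.073   0.1964] turn 0.021
shift [ 0.    -0.     0.098] turn -0.0
```

```bash

python3 -m pendant '[[[1,0,0.02,0.04,0.02],[1,0,0.04,0.08,0.02],[1,0,0.05,0.12,0.02],[1,0,0.06,0.16,0.02],[1,-0.002,0.073,0.196,0.02],[1,-0.002,0.073,0.196,0.02],[1,-0.002,0.073,0.196,0.02],[1,-0.002,0.073,0.196,0.02]]]'
python3 - <<'E'
from h import *
c=cam('wrist','w1.png');W=cloud(c);print(blob(W,442,-149,50,44,54))
E
python3 d.py 445 -153 22 -.99
```

```text
t: 15.45
eef_pos: [447.6, -152.8, 122.4]
tcp_rot: [-3.14, -0.003, -0.969]
ft_force: [0.7, -1.3, 0.1]
opening: 1.002
(3323, 440.4, -150.3, 'long', 56.1, 30.4, 'ang', np.float64(0.581), 'z', np.float64(50.1))
at [ 447.6 -152.9  122.4] -0.969 open 1.0 F [0.4 0.3 0.1] t 15.5
shift [-0.0014  0.0022  0.1004] turn 0.021
```

View pics/w1.png

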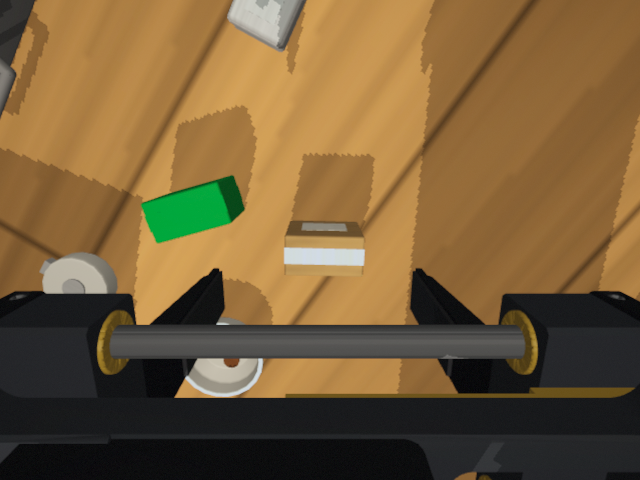

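The wrist view shows the pin carton at (325,250) centred between the fingertips, with the green one at (195,210) clear of them. Descending.

```bash

python3 -m pendant '[[[1,-0.002,0.001,0.04,0.02],[1,-0.002,0.001,0.08,0.02],[1,-0.002,0.001,0.1,0.02],[1,-0.002,0.001,0.1,0.02],[0.3,-0.002,0.001,0.1,0.02],[0.3,-0.002,0.001,0.1,0.02],[0.3,-0.002,0.001,0.1,0.02],[0.3,-0.002,0.001,0.1,0.02]]]'
python3 -m pendant '[[[0.3,0,0,0,0],[0.3,0,0,0,0],[0.3,0,0,0,0],[0.3,0,0,-0.03,0],[0.3,0,0,-0.08,0],[0.3,0,0,-0.13,0],[0.3,0,0,-0.18,0],[0.3,0,0,-0.23,0]]]'
python3 d.py 445 -153 325 -0.99 582 279 325 0.25
```

```text
t: 16.3
eef_pos: [444.8, -151.9, 21.6]
tcp_rot: [-3.141, -0.002, -0.99]
ft_force: [0.1, -0.1, 0.5]
opening: 0.722
t: 17.1
eef_pos: [443.8, -151.5, 252.9]
tcp_rot: [-3.142, -0.0, -0.99]
ft_force: [1.0, 0.1, -1.1]
opening: 0.584
at [ 443.8 -151.5  252.9] -0.99 open 0.584 F [ 1.   0.1 -1.1] t 17.1
shift [ 0.0019 -0.0002 -0.0721] turn -0.0
shift [-0.286  -0.3516 -0.    ] turn -1.24
```

```bash

python3 -m pendant '[[[0.3,-0.03,-0.03,-0.02,-0.12],[0.3,-0.06,-0.06,-0.04,-0.25],[0.3,-0.09,-0.09,-0.04,-0.4],[0.3,-0.12,-0.13,-0.04,-0.55],[0.3,-0.15,-0.17,-0.04,-0.7],[0.3,-0.18,-0.21,-0.04,-0.85],[0.3,-0.21,-0.25,-0.04,-1.0],[0.3,-0.24,-0.28,-0.04,-1.1]]]'
python3 d.py 561 274 285 0.25 561 274 240 .25 561 274 142 .25
```

```text
t: 17.9
eef_pos: [547.3, 204.9, 290.2]
tcp_rot: [3.142, 0.0, 0.116]
ft_force: [0.5, -0.2, -1.0]
opening: 0.589
at [547.3 204.9 290.2] 0.116 open 0.589 F [ 0.5 -0.2 -1. ] t 17.9
shift [ 0.0216 -0.067   0.0052] turn -0.134
shift [0.    0.    0.045] turn -0.0
shift [0.    0.    0.098] turn -0.0
```

```bash

python3 -m pendant '[[[0.3,0.01,-0.03,0,-0.134],[0.3,0.0215,-0.065,0,-0.134],[0.3,0.0215,-0.065,0,-0.134],[0.3,0.0215,-0.065,0.01,-0.134],[0.3,0.0215,-0.065,0.03,-0.134],[0.3,0.0215,-0.065,0.045,-0.134],[0.3,0.0215,-0.065,0.045,-0.134],[0.3,0.0215,-0.065,0.045,-0.134]]]'
python3 - <<'E'
from h import *
c=cam('scene');W=cloud(c);cv2.imwrite('pics/s1.png',cv2.resize(c['image'][180:380,360:560],None,fx=3,fy=3))
E
python3 d.py 561 274 142 .25
```

```text
t: 18.7
eef_pos: [561.1, 268.6, 245.7]
tcp_rot: [3.141, 0.0, 0.243]
ft_force: [0.1, -0.0, 0.2]
opening: 0.591
at [561.3 268.8 246.2] 0.243 open 0.587 F [-0.   0.7 -0.5] t 18.8
shift [ 0.0009 -0.0051  0.1042] turn -0.007
```

View pics/s1.png

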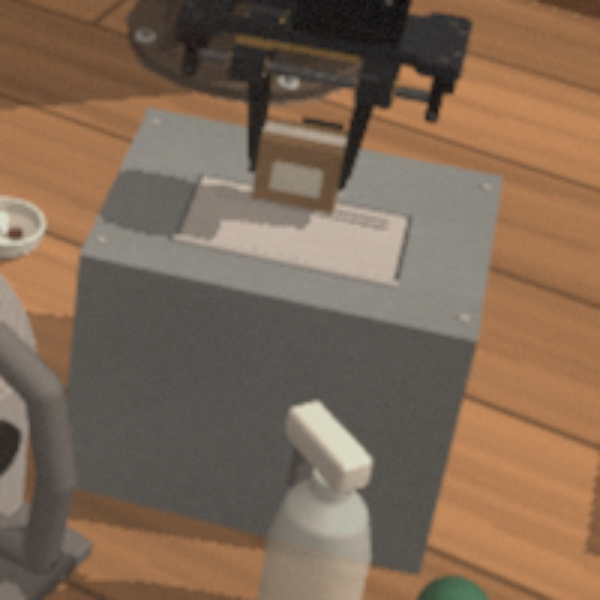

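The scene crop shows the carton at (300,170) over the front half of the flap. Pressing down.

```bash

python3 -m pendant '[[[0.3,0.001,-0.005,0.01,-0.007],[0.3,0.001,-0.005,0.02,-0.007],[0.3,0.001,-0.005,0.03,-0.007],[0.3,0.001,-0.005,0.04,-0.007],[0.3,0.001,-0.005,0.05,-0.007],[0.3,0.001,-0.005,0.06,-0.007],[0.3,0.001,-0.005,0.06,-0.007],[0.3,0.001,-0.005,0.06,-0.007]]]'
python3 -m pendant '[[[0.3,0,0,0.01,0],[0.3,0.002,0,0.02,0],[0.3,0.004,0,0.03,0],[0.3,0.008,0,0.04,0],[0.3,0.012,0,0.042,0],[0.3,0.016,0,0.042,0],[0.3,0.02,0,0.042,0],[0.3,0.02,0,0.042,0]]]'
```

```text
t: 19.55
eef_pos: [559.6, 274.2, 184.7]
tcp_rot: [3.141, 0.004, 0.251]
ft_force: [-5.0, -1.7, 0.9]
opening: 0.586
t: 20.35
eef_pos: [579.6, 279.3, 142.0]
tcp_rot: [3.141, 0.004, 0.251]
ft_force: [-6.0, -1.9, -4.3]
opening: 0.588
```

```bash

python3 -m pendant '[[[1,0,0,0,0],[1,0,0,0,0],[1,0,0,0,0],[1,0,0,0,0],[1,0,0,0,0],[1,0,0,0,0],[1,0,0,0,0],[1,0,0,0,0]]]'
python3 - <<'E'
from h import *
c=cam('wrist','w2.png')
E
python3 d.py
```

```text
t: 21.15
eef_pos: [580.1, 279.5, 143.3]
tcp_rot: [3.141, 0.001, 0.251]
ft_force: [-5.2, -0.7, 1.5]
opening: 0.997
at [580.1 279.5 143.3] 0.251 open 0.997 F [-5.2 -0.7  1.8] t 21.2
```

View pics/w2.png

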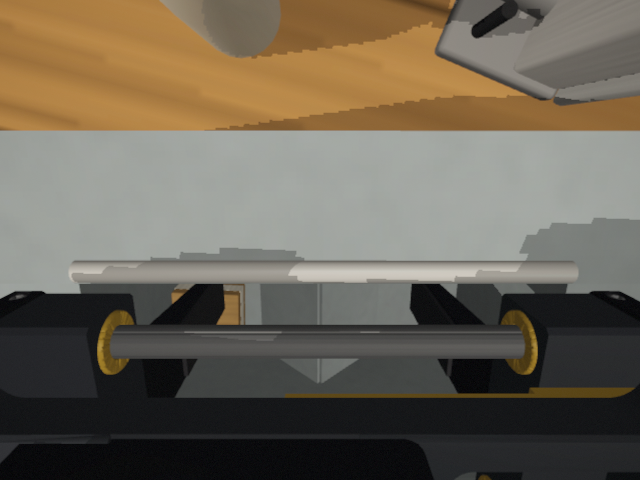

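The wrist view looks through the mouth: the flap is near vertical, and the carton lies inside at (205,305), left of the ridge. Next is the tin.

```bash

python3 -m pendant '[[[1,0,0,-0.03,0],[1,0,0,-0.06,0],[1,0,0,-0.1,0],[1,0,0,-0.14,0],[1,0,0,-0.14,0],[1,0,0.04,-0.14,0],[1,0,0.09,-0.14,0],[1,0,0.14,-0.14,0]]]'
python3 -m pendant '[[[1,0,0.05,0,0],[1,0,0.1,0,0],[1,0,0.15,0,0],[1,0,0.2,0,0],[1,0,0.2,0,0],[1,0,0.2,0,0],[1,0,0.2,0,0],[1,0,0.2,0,0]]]'
cat > look.py <<'E'
from h import *
import sys
W=cloud(cam('top',sys.argv[1] if len(sys.argv)>1 else None))
for n,x,y,z in (('reel',587,-387,60.5),('pinA',442,-149,50.3),('pinB',453.7,-386.6,50.3),('tin',569.6,-272.2,25)):
    print(n,blob(W,x,y,65,z-6,z+4))
a=.25;R=np.array([[np.cos(a),-np.sin(a)],[np.sin(a),np.cos(a)]])
Q=(W[...,:2]-[559.1,273.5])@R; m=(Q[...,0]>-20)&(Q[...,0]<50)&(abs(Q[...,1])<65)
print('flap z',np.nanmin(W[m],0)[2],np.nanmedian(W[m],0)[2],np.nanmax(W[m],0)[2])
m=(W[...,2]>228)&(W[...,2]<240)&(np.hypot(W[...,0]-490,W[...,1]-255)<60)
if m.any(): print('grip',Q[m].min(0),Q[m].max(0))
E
python3 look.py; python3 d.py 575.5 -271.5 275 .135
```

```text
t: 22.0
eef_pos: [615.7, 142.8, 283.2]
tcp_rot: [3.141, -0.001, 0.252]
ft_force: [0.8, -0.5, 0.4]
opening: 0.998
t: 22.8
eef_pos: [664.6, -48.5, 283.6]
tcp_rot: [3.141, -0.0, 0.252]
ft_force: [-0.5, -0.2, 0.2]
opening: 1.004
reel (358, 587.2, -386.7, 'long', 43.2, 42.6, 'ang', np.float64(1.1), 'z', np.float64(59.7))
pinA None
pinB (337, 453.4, -386.5, 'long', 56.3, 30.8, 'ang', np.float64(0.05), 'z', np.float64(49.7))
tin (419, 569.9, -272.1, 'long', 57.6, 41.0, 'ang', np.float64(-1.437), 'z', np.float64(24.0))
flap z 3.8722736324939433 210.24259854733054 218.4110663505295
grip [-91.15979822 -15.82744849] [-77.31377042  15.31222581]
at [664.6 -48.5 283.7] 0.252 open 1.002 F [-0.2 -0.1 -0.3] t 22.9
shift [-0.142   0.1936  0.0087] turn 0.117
```

```bash

python3 -m pendant '[[[1,-0.03,0.035,0,0.117],[1,-0.06,0.075,0,0.117],[1,-0.09,0.115,0,0.117],[1,-0.12,0.155,0,0.117],[1,-0.142,0.193,0,0.117],[1,-0.142,0.193,0.04,0.117],[1,-0.142,0.193,0.09,0.117],[1,-0.142,0.193,0.14,0.117]]]' | head -3
python3 d.py 575.5 -271.5 5 .135
```

```text
t: 23.65
eef_pos: [575.1, -271.6, 142.9]
tcp_rot: [3.14, -0.002, 0.134]
at [ 575.1 -271.6  142.9] 0.134 open 0.996 F [ 1.2 -1.5  0.4] t 23.6
shift [ 4.000e-04 -1.000e-04  1.379e-01] turn -0.001
```

```bash

python3 -m pendant '[[[1,0,0,0.05,0],[1,0,0,0.09,0],[1,0,0,0.12,0],[1,0,0,0.137,0],[1,0,0,0.137,0],[0.3,0,0,0.137,0],[0.3,0,0,0.137,0],[0.3,0,0,0.137,0]]]'
python3 -m pendant '[[[0.3,0,0,0,0],[0.3,0,0,0,0],[0.3,0,0,0,0],[0.3,0,0,0,0],[0.3,0,0,0,0],[0.3,0,0,-0.03,0],[0.3,0,0,-0.08,0],[0.3,0,0,-0.13,0]]]'
python3 d.py 620 0 275 .25 561 274 275 .25
```

```text
t: 24.45
eef_pos: [575.6, -272.2, 8.0]
tcp_rot: [3.14, -0.002, 0.134]
ft_force: [-0.0, -0.3, 0.7]
opening: 0.801
t: 25.25
eef_pos: [574.4, -271.7, 137.3]
tcp_rot: [-3.14, 0.002, 0.134]
ft_force: [0.6, -0.6, -1.3]
opening: 0.586
at [ 574.4 -271.7  137.3] 0.134 open 0.586 F [ 0.6 -0.6 -1.3] t 25.2
shift [ 0.0814 -0.2632 -0.1377] turn -0.116
shift [ 0.0106 -0.2801 -0.    ] turn -0.0
```

```bash

python3 -m pendant '[[[0.3,0.01,-0.02,-0.04,-0.05],[0.3,0.01,-0.04,-0.08,-0.116],[0.3,0.02,-0.07,-0.12,-0.116],[0.3,0.03,-0.11,-0.14,-0.116],[0.3,0.035,-0.155,-0.14,-0.116],[0.3,0.04,-0.2,-0.14,-0.116],[0.3,0.045,-0.245,-0.14,-0.116],[0.3,0.05,-0.29,-0.14,-0.116]]]'
python3 d.py 564.9 275 275 .25 564.9 275 225 .25
```

```text
t: 26.05
eef_pos: [585.3, 23.8, 276.4]
tcp_rot: [-3.141, 0.0, 0.25]
ft_force: [1.3, -0.9, -0.7]
opening: 0.586
at [585.3  23.8 276.4] 0.25 open 0.586 F [ 1.3 -0.9 -0.7] t 26.1
shift [ 0.0423 -0.2484  0.0014] turn -0.0
shift [0.   0.   0.05] turn -0.0
```

```bash

python3 -m pendant '[[[0.3,0.01,-0.045,0,0],[0.3,0.02,-0.09,0,0],[0.3,0.03,-0.135,0,0],[0.3,0.035,-0.18,0,0],[0.3,0.04,-0.22,0,0],[0.3,0.042,-0.246,0,0],[0.3,0.042,-0.246,0,0],[0.3,0.042,-0.246,0.03,0]]]'
python3 d.py 564.9 275 140 .25
```

```text
t: 26.85
eef_pos: [566.7, 271.7, 249.1]
tcp_rot: [-3.141, -0.006, 0.251]
ft_force: [1.1, 0.2, -2.0]
opening: 0.589
at [566.7 271.7 249.1] 0.251 open 0.589 F [ 1.1  0.2 -2. ] t 26.9
shift [-0.001  -0.0036  0.1091] turn 0.001
```

```bash

python3 -m pendant '[[[0.3,-0.001,-0.002,0.01,0],[0.3,-0.001,-0.002,0.02,0],[0.3,-0.001,-0.002,0.03,0],[0.3,-0.001,-0.002,0.04,0],[0.3,-0.001,-0.002,0.05,0],[0.3,-0.001,-0.002,0.06,0],[0.3,-0.001,-0.002,0.065,0],[0.3,-0.001,-0.002,0.07,0]]]'
python3 -m pendant '[[[0.3,0,0,0.01,0],[0.3,0.001,0,0.02,0],[0.3,0.002,0,0.03,0],[0.3,0.004,0,0.036,0],[0.3,0.008,0,0.036,0],[0.3,0.012,0,0.036,0],[0.3,0.016,0,0.036,0],[0.3,0.016,0,0.036,0]]]'
```

```text
t: 27.65
eef_pos: [564.3, 272.4, 176.7]
tcp_rot: [3.142, -0.0, 0.25]
ft_force: [-1.8, -0.7, 5.3]
opening: 0.584
t: 28.45
eef_pos: [578.8, 276.1, 139.0]
tcp_rot: [3.141, 0.005, 0.25]
ft_force: [-5.9, -1.2, -3.3]
opening: 0.584
```

```bash

python3 -m pendant '[[[1,0,0,0,0],[1,0,0,0,0],[1,0,0,0,0],[1,0,0,0,0],[1,0,0,0,0],[1,0,0,0,0],[1,0,0,0,0],[1,0,0,0,0]]]'
python3 - <<'E'
from h import *
c=cam('wrist');cv2.imwrite('pics/w3.png',c['image'][230:420,100:540])
E
```

```text
t: 29.25
eef_pos: [579.8, 276.5, 140.7]
tcp_rot: [3.142, -0.0, 0.25]
ft_force: [-4.3, -2.1, 1.6]
opening: 0.995
```

View pics/w3.png

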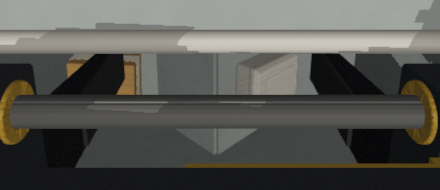

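The crop shows the tin inside at (265,75), on the right slope of the ridge. Next is the reel carton.

```bash

python3 -m pendant '[[[1,0,0,-0.03,0],[1,0,0,-0.06,0],[1,0,0,-0.1,0],[1,0,0,-0.14,0],[1,0,0,-0.14,0],[1,0,0.04,-0.14,0],[1,0,0.09,-0.14,0],[1,0,0.14,-0.14,0]]]' | head -2
python3 -m pendant '[[[1,0,0.05,0,0.1],[1,0,0.1,0,0.2],[1,-0.01,0.15,0,0.3],[1,-0.02,0.2,0,0.4],[1,-0.03,0.25,0,0.5],[1,-0.04,0.3,0,0.6],[1,-0.05,0.35,0,0.717],[1,-0.05,0.35,0,0.717]]]' | head -2
python3 look.py; python3 d.py 593.4 -389.9 275 -.467
```

```text
t: 30.1
eef_pos: [615.1, 139.7, 280.4]
t: 30.9
eef_pos: [652.5, -216.5, 279.5]
reel None
pinA None
pinB None
tin None
flap z 5.860445884374485 210.29362038183024 216.287024186248
grip [-91.19126717 -15.37341115] [-77.30660273  13.82782561]
at [ 652.5 -214.5  279.6] -0.472 open 0.996 F [ 0.2 -0.1 -0.7] t 30.9
shift [0.027  0.1831 0.0046] turn -0.005
```

```bash

python3 -m pendant '[[[1,0.005,0.045,0,0],[1,0.01,0.09,0,0],[1,0.02,0.13,0,0],[1,0.025,0.17,0,0],[1,0.027,0.182,0,0],[1,0.027,0.182,0.04,0],[1,0.027,0.182,0.09,0],[1,0.027,0.182,0.13,0]]]' | head -3
python3 - <<'E'
from h import *
W=cloud(cam('wrist','w4.png'));print(blob(W,587,-387,60,54,64),blob(W,677,-367,45,54,64))
E
python3 d.py 593.4 -389.9 32 -.467
```

```text
t: 31.75
eef_pos: [594.9, -383.6, 148.5]
tcp_rot: [-3.141, -0.0, -0.465]
(3060, 585.7, -388.2, 'long', 42.4, 42.3, 'ang', np.float64(-0.459), 'z', np.float64(60.1)) (3749, 675.7, -368.3, 'long', 42.6, 42.0, 'ang', np.float64(1.246), 'z', np.float64(60.1))
at [ 592.9 -382.1  141.6] -0.465 open 0.998 F [-0.4  1.4 -5.5] t 31.8
shift [0.0039 0.0068 0.1096] turn 0.002
```

```bash

python3 -m pendant '[[[1,0.004,0.006,0.03,0],[1,0.004,0.006,0.06,0],[1,0.004,0.006,0.09,0],[1,0.004,0.006,0.108,0],[1,0.004,0.006,0.108,0],[0.2,0.004,0.006,0.108,0],[0.2,0.004,0.006,0.108,0],[0.2,0.004,0.006,0.108,0]]]'
python3 -m pendant '[[[0.2,0,0,0,0],[0.2,0,0,0,0],[0.2,0,0,0,0],[0.2,0,0,0,0],[0.2,0,0,0,0],[0.2,0,0,0,0],[0.2,0,0,-0.03,0],[0.2,0,0,-0.08,0]]]'
python3 d.py
```

```text
t: 32.6
eef_pos: [596.1, -392.7, 44.3]
tcp_rot: [3.141, -0.002, -0.467]
ft_force: [0.4, -0.5, -0.1]
opening: 0.804
t: 33.4
eef_pos: [594.1, -391.5, 120.0]
tcp_rot: [-3.14, 0.007, -0.467]
ft_force: [0.5, -1.4, -0.5]
opening: 0.442
at [ 594.1 -391.5  120. ] -0.467 open 0.442 F [ 0.5 -1.4 -0.5] t 33.4
```

```bash

python3 -m pendant '[[[0.2,0,0,-0.05,0],[0.2,0,-0.01,-0.09,0],[0.2,-0.01,-0.03,-0.12,-0.1],[0.2,-0.03,-0.06,-0.15,-0.2],[0.2,-0.05,-0.09,-0.17,-0.3],[0.2,-0.07,-0.13,-0.175,-0.4],[0.2,-0.09,-0.17,-0.175,-0.5],[0.2,-0.11,-0.21,-0.175,-0.6]]]'
python3 d.py 568.3 275.8 290 .25
```

```text
t: 34.2
eef_pos: [591.4, -153.8, 297.9]
tcp_rot: [3.141, -0.0, 0.137]
ft_force: [0.9, -0.7, -0.7]
opening: 0.437
at [ 591.4 -153.8  297.9] 0.137 open 0.437 F [ 0.9 -0.7 -0.7] t 34.2
shift [ 0.0356 -0.4288  0.0079] turn -0.113
```

```bash

python3 -m pendant '[[[0.2,0.01,-0.045,0,-0.05],[0.2,0.015,-0.09,0,-0.113],[0.2,0.02,-0.135,0,-0.113],[0.2,0.025,-0.18,0,-0.113],[0.2,0.03,-0.225,0,-0.113],[0.2,0.03,-0.27,0,-0.113],[0.2,0.035,-0.315,0,-0.113],[0.2,0.035,-0.34,0,-0.113]]]' | head -3
python3 -m pendant '[[[0.2,0.008,-0.04,0,0],[0.2,0.01,-0.07,0,0],[0.2,0.01,-0.08,0,0],[0.2,0.01,-0.085,0,0],[0.2,0.01,-0.085,0.01,0],[0.2,0.01,-0.085,0.02,0],[0.2,0.01,-0.085,0.02,0],[0.2,0.01,-0.085,0.02,0]]]'
python3 - <<'E'
from h import *
c=cam('scene');W=cloud(c);cv2.imwrite('pics/s2.png',cv2.resize(c['image'][160:300,360:560],None,fx=3,fy=3))
E
python3 d.py 568.3 275.8 142 .25
```

```text
t: 35.0
eef_pos: [580.9, 189.2, 297.5]
tcp_rot: [-3.141, 0.0, 0.248]
t: 35.8
eef_pos: [570.7, 270.2, 277.1]
tcp_rot: [3.141, 0.001, 0.245]
ft_force: [0.1, 0.7, -1.6]
opening: 0.439
at [570.8 270.4 277.6] 0.245 open 0.438 F [ 0.3 -0.9 -1.2] t 35.9
shift [-0.0011 -0.0058  0.1356] turn -0.005
```

View pics/s2.png

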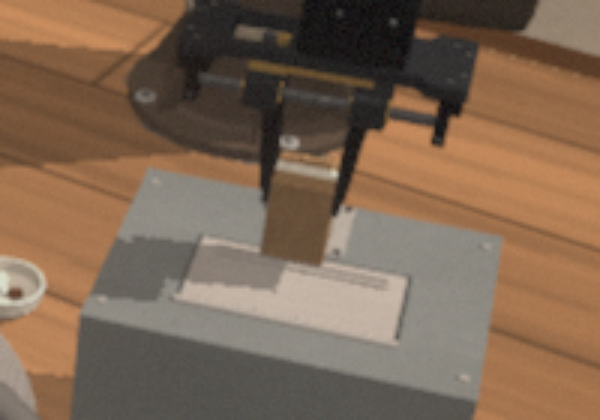

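The crop shows the reel carton at (300,210), upright and over the mouth. Pressing down.

```bash

python3 -m pendant '[[[0.2,0,-0.005,0.02,-0.005],[0.2,0,-0.005,0.03,-0.005],[0.2,0,-0.005,0.04,-0.005],[0.2,0,-0.005,0.05,-0.005],[0.2,0,-0.005,0.06,-0.005],[0.2,0,-0.005,0.07,-0.005],[0.2,0,-0.005,0.08,-0.005],[0.2,0,-0.005,0.08,-0.005]]]'
python3 -m pendant '[[[0.2,0,0,0.01,0],[0.2,0,0,0.02,0],[0.2,0,0,0.03,0],[0.2,0.001,0,0.04,0],[0.2,0.003,0,0.05,0],[0.2,0.007,0,0.055,0],[0.2,0.011,0,0.055,0],[0.2,0.015,0,0.055,0]]]'
```

```text
t: 36.65
eef_pos: [568.4, 275.4, 196.6]
tcp_rot: [3.141, 0.003, 0.251]
ft_force: [-4.6, -0.0, -0.7]
opening: 0.439
t: 37.45
eef_pos: [583.1, 279.4, 141.3]
tcp_rot: [3.141, 0.004, 0.251]
ft_force: [-5.5, -2.0, -4.7]
opening: 0.442
```

```bash

python3 -m pendant '[[[1,0,0,0,0],[1,0,0,0,0],[1,0,0,0,0],[1,0,0,0,0],[1,0,0,0,0],[1,0,0,0,0],[1,0,0,0,0],[1,0,0,0,0]]]'
python3 - <<'E'
from h import *
c=cam('wrist');cv2.imwrite('pics/w5.png',c['image'][230:420,100:540])
E
```

```text
t: 38.25
eef_pos: [583.8, 279.7, 142.7]
tcp_rot: [3.142, 0.0, 0.251]
ft_force: [-6.0, -1.2, 0.6]
opening: 0.99
```

View pics/w5.png

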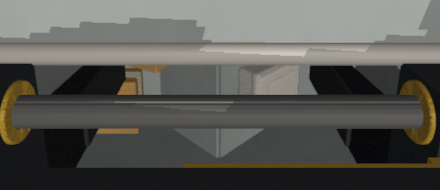

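The reel carton is inside, left of the ridge at about (125,110). Next is the last pin carton.

```bash

python3 -m pendant '[[[1,0,0,-0.03,0],[1,0,0,-0.06,0],[1,0,0,-0.1,0],[1,0,0,-0.14,0],[1,0,0,-0.14,0],[1,0,0.04,-0.14,0],[1,0,0.09,-0.14,0],[1,0,0.14,-0.14,0]]]' | head -2
python3 -m pendant '[[[1,0,0.04,0,-0.15],[1,0,0.07,0,-0.3],[1,0,0.08,0,-0.45],[1,0,0.08,0,-0.6],[1,0,0.08,0,-0.75],[1,0,0.08,0,-0.9],[1,0,0.08,0,-1.05],[1,0,0.08,0,-1.2]]]' | head -3
python3 look.py t5.png; python3 d.py
```

```text
t: 39.1
eef_pos: [619.4, 142.8, 282.6]
t: 39.9
eef_pos: [639.2, 66.3, 282.4]
tcp_rot: [3.14, -0.0, 1.457]
reel None
pinA None
pinB (342, 453.8, -387.1, 'long', 56.1, 32.0, 'ang', np.float64(0.087), 'z', np.float64(49.7))
tin None
flap z 47.56224044853616 210.37475593732904 216.02255902078832
grip [-91.14755255 -15.37544674] [-77.35819412  14.57630767]
at [639.2  66.3 282.4] 1.466 open 1.002 F [-0.  -0.8  0.1] t 40.0
```

View pics/t5.png

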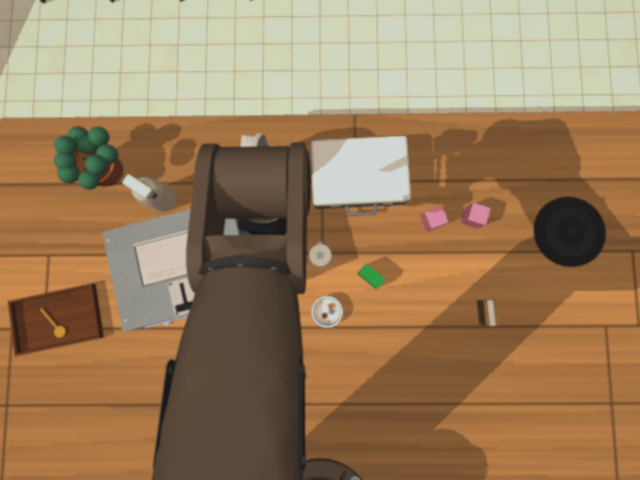

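Only the pin carton at (490,312) is left on the shelf, unmoved, and the flap is shut.

```bash

python3 -m pendant '[[[1,-0.045,0.01,0,-0.1],[1,-0.09,0.03,0,-0.175],[1,-0.13,0.05,0,-0.175],[1,-0.17,0.07,0,-0.175],[1,-0.21,0.09,0,-0.175],[1,-0.25,0.11,0,-0.175],[1,-0.29,0.13,0,-0.175],[1,-0.33,0.15,0,-0.175]]]' | head -3
python3 d.py 453.4 -382 275 1.64
```

```text
t: 40.75
eef_pos: [748.6, -281.2, 282.4]
tcp_rot: [3.14, 0.001, 1.622]
at [ 748.6 -281.2  282.4] 1.622 open 1.004 F [0.8 0.5 0.4] t 40.8
shift [-0.0854 -0.3     0.0074] turn -0.018
```

```bash

python3 -m pendant '[[[1,-0.01,-0.045,0,-0.018],[1,-0.02,-0.09,0,-0.018],[1,-0.03,-0.135,0,-0.018],[1,-0.04,-0.18,0,-0.018],[1,-0.055,-0.22,0,-0.018],[1,-0.07,-0.26,0,-0.018],[1,-0.085,-0.298,0,-0.018],[1,-0.085,-0.298,0,-0.018]]]' | head -3
python3 -m pendant '[[[1,0,0,0.05,0],[1,0,0,0.1,0],[1,0,0,0.14,0],[1,0,0,0.16,0],[1,0,0,0.16,0],[1,0,0,0.16,0],[1,0,0,0.16,0],[1,0,0,0.16,0]]]' | head -3
python3 - <<'E'
from h import *
W=cloud(cam('wrist'));print(blob(W,453,-387,60,44,54))
E
python3 d.py 453.4 -382 22 1.64
```

```text
t: 41.55
eef_pos: [452.0, -382.5, 283.1]
tcp_rot: [3.141, 0.002, 1.637]
t: 42.35
eef_pos: [455.6, -380.8, 124.1]
tcp_rot: [3.14, 0.002, 1.643]
(3254, 451.5, -388.4, 'long', 56.3, 30.4, 'ang', np.float64(0.059), 'z', np.float64(49.9))
at [ 455.4 -380.7  123.9] 1.644 open 0.999 F [-0.4  1.1  0.6] t 42.4
shift [-0.0011 -0.0021  0.1019] turn 0.004
```

```bash

python3 -m pendant '[[[1,-0.002,-0.002,0.04,0],[1,-0.002,-0.002,0.08,0],[1,-0.002,-0.002,0.1,0],[1,-0.002,-0.002,0.1,0],[1,-0.002,-0.002,0.1,0],[0.3,-0.002,-0.002,0.1,0],[0.3,-0.002,-0.002,0.1,0],[0.3,-0.002,-0.002,0.1,0]]]'
python3 -m pendant '[[[0.3,0,0,0,0],[0.3,0,0,0,0],[0.3,0,0,0,0],[0.3,0,0,0,0],[0.3,0,0,0,0],[0.3,0,0,-0.03,0],[0.3,0,0,-0.08,0],[0.3,0,0,-0.13,0]]]'
python3 d.py 540 -150 290 .9
```

```text
t: 43.2
eef_pos: [453.4, -382.8, 23.7]
tcp_rot: [3.141, 0.001, 1.644]
ft_force: [-0.9, 0.1, -0.0]
opening: 0.804
t: 44.0
eef_pos: [452.7, -382.1, 153.4]
tcp_rot: [-3.14, -0.002, 1.644]
ft_force: [0.4, -1.0, 0.5]
opening: 0.585
at [ 452.7 -382.1  153.4] 1.644 open 0.585 F [ 0.4 -1.   0.5] t 44.0
shift [ 0.2251  0.104  -0.1366] turn 0.744
```

```bash

python3 -m pendant '[[[0.3,0,0,-0.045,0.05],[0.3,0.015,0.01,-0.085,0.2],[0.3,0.05,0.03,-0.115,0.34],[0.3,0.09,0.05,-0.135,0.48],[0.3,0.13,0.07,-0.137,0.62],[0.3,0.17,0.085,-0.137,0.76],[0.3,0.21,0.1,-0.137,0.9],[0.3,0.25,0.11,-0.137,1.04]]]'
python3 d.py 561.5 274 285 .25
```

```text
t: 44.8
eef_pos: [544.9, -123.3, 289.4]
tcp_rot: [-3.141, 0.0, 0.598]
ft_force: [1.2, 0.3, -0.7]
opening: 0.589
at [ 544.9 -123.3  289.4] 0.598 open 0.589 F [ 1.2  0.3 -0.7] t 44.8
shift [ 0.2374 -0.319   0.0044] turn 0.348
```

```bash

python3 -m pendant '[[[0.3,0.03,-0.035,0,0.14],[0.3,0.06,-0.075,0,0.28],[0.3,0.09,-0.115,0,0.348],[0.3,0.115,-0.155,0,0.348],[0.3,0.145,-0.195,0,0.348],[0.3,0.175,-0.235,0,0.348],[0.3,0.205,-0.275,0,0.348],[0.3,0.23,-0.31,0,0.348]]]' | head -3
python3 -m pendant '[[[0.3,0,0,0,0],[0.3,0,0,0.01,0],[0.3,0,0,0.03,0],[0.3,0,0,0.04,0],[0.3,0,0,0.04,0],[0.3,0,0,0.04,0],[0.3,0,0,0.04,0],[0.3,0,0,0.04,0]]]'
python3 d.py 561.5 274 142 .25
```

```text
t: 45.6
eef_pos: [557.5, 263.2, 289.3]
tcp_rot: [-3.142, 0.0, 0.256]
t: 46.4
eef_pos: [558.1, 260.5, 250.3]
tcp_rot: [3.142, -0.001, 0.256]
ft_force: [0.8, -0.5, -0.6]
opening: 0.588
at [558.1 260.5 250.3] 0.256 open 0.588 F [ 0.8 -0.5 -0.6] t 46.4
shift [ 0.0067 -0.0122  0.1083] turn 0.006
```

```bash

python3 -m pendant '[[[0.3,0.007,-0.012,0,0.006],[0.3,0.007,-0.012,0.01,0.006],[0.3,0.007,-0.012,0.02,0.006],[0.3,0.007,-0.012,0.03,0.006],[0.3,0.007,-0.012,0.04,0.006],[0.3,0.007,-0.012,0.05,0.006],[0.3,0.007,-0.012,0.06,0.006],[0.3,0.007,-0.012,0.065,0.006]]]'
python3 -m pendant '[[[0.3,0,0,0.01,0],[0.3,0.002,0,0.02,0],[0.3,0.004,0,0.03,0],[0.3,0.008,0,0.04,0],[0.3,0.012,0,0.043,0],[0.3,0.016,0,0.043,0],[0.3,0.02,0,0.043,0],[0.3,0.02,0,0.043,0]]]'
```

```text
t: 47.2
eef_pos: [561.0, 273.7, 183.3]
tcp_rot: [3.141, 0.002, 0.25]
ft_force: [-2.2, -0.8, 4.2]
opening: 0.588
t: 48.0
eef_pos: [580.6, 278.8, 140.7]
tcp_rot: [3.141, 0.003, 0.25]
ft_force: [-6.4, -2.3, -3.3]
opening: 0.586
```

```bash

python3 -m pendant '[[[1,0,0,0,0],[1,0,0,0,0],[1,0,0,0,0],[1,0,0,0,0],[1,0,0,0,0],[1,0,0,0,0],[1,0,0,0,0],[1,0,0,0,0]]]'
python3 - <<'E'
from h import *
c=cam('wrist');cv2.imwrite('pics/w6.png',c['image'][230:420,100:540])
E
python3 -m pendant '[[[1,0,0,-0.03,0],[1,0,0,-0.06,0],[1,0,0,-0.1,0],[1,0,0,-0.14,0],[1,0,0,-0.17,0],[1,0,0.04,-0.17,0],[1,0,0.09,-0.17,0],[1,0,0.14,-0.17,0]]]' | head -2
python3 -m pendant '[[[1,0,0.05,0,0],[1,0,0.1,0,0],[1,0,0.14,0,0],[1,0,0.14,0,0],[1,0,0.14,0,0],[1,0,0.14,0,0],[1,0,0.14,0,0],[1,0,0.14,0,0]]]' | head -3
python3 look.py t6.png;python3 d.py
```

```text
t: 48.8
eef_pos: [580.9, 278.9, 141.6]
tcp_rot: [3.141, 0.001, 0.25]
ft_force: [-5.2, -1.9, 0.9]
opening: 1.0
t: 49.65
eef_pos: [616.5, 142.2, 312.3]
t: 50.45
eef_pos: [650.2, 8.8, 311.8]
tcp_rot: [3.141, -0.0, 0.251]
reel None
pinA None
pinB None
tin None
flap z 23.090091729253572 210.24844077209485 216.7002215732092
grip [-91.20927812 -16.10306217] [-77.22681504  14.75563633]
at [650.2   8.6 311.8] 0.251 open 1.001 F [ 0.4 -0.3  0.6] t 50.5
```

View pics/w6.png

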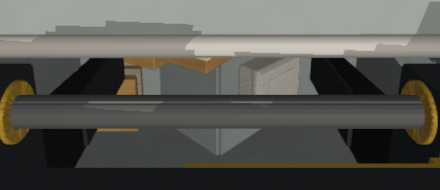

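View pics/t6.png

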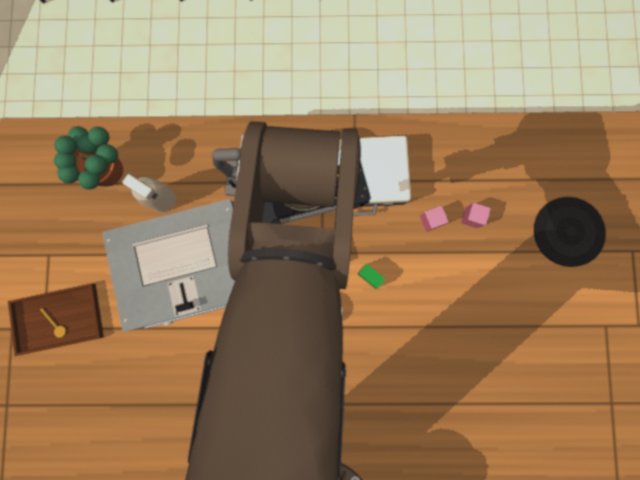

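All four are inside, the flap is level and the shelf goods are gone. The last crop shows the pin carton at (200,62) by the ridge. Closing the bolt, with the grip at (478,252).

```bash
python3 d.py 477.6 252.2 312 .25 477.6 252.2 216 .25
```

```text
at [650.2   8.6 311.8] 0.251 open 1.001 F [ 0.4 -0.3  0.6] t 50.5
shift [-1.066e-01 -2.788e-01 -2.000e-04] turn 0.001
shift [0.    0.    0.096] turn -0.0
```

```bash

python3 -m pendant '[[[0.7,-0.015,-0.045,0,0],[0.7,-0.03,-0.09,0,0],[0.7,-0.045,-0.135,0,0],[0.7,-0.06,-0.18,0,0],[0.7,-0.08,-0.22,0,0],[0.7,-0.095,-0.255,0,0],[0.7,-0.107,-0.278,0,0],[0.7,-0.107,-0.278,0,0]]]' | head -3
python3 -m pendant '[[[0.7,0,0,0,0],[0.7,0,0,0.03,0],[0.7,0,0,0.06,0],[0.7,0,0,0.08,0],[0.7,0,0,0.095,0],[0.7,0,0,0.095,0],[0.7,0,0,0.095,0],[0.2,0,0,0.095,0]]]'
python3 -m pendant '[[[0.2,0,0,0,0],[0.2,0,0,0,0],[0.2,0,0,0,0],[0.2,0,0,0,0],[0.2,0,0,0,0],[0.2,0,0,0,0],[0.2,0,0,0,0],[0.2,0,0,0,0]]]'
```

```text
t: 51.3
eef_pos: [475.8, 252.9, 312.1]
tcp_rot: [-3.141, -0.001, 0.254]
t: 52.1
eef_pos: [478.5, 250.4, 217.5]
tcp_rot: [-3.142, -0.001, 0.249]
ft_force: [0.6, 0.3, -0.5]
opening: 0.657
t: 52.9
eef_pos: [477.7, 251.3, 216.8]
tcp_rot: [-3.14, -0.0, 0.25]
ft_force: [-1.8, 4.6, 1.6]
opening: 0.308
```

```bash

python3 -m pendant '[[[0.2,0.006,0,0,0],[0.2,0.012,0,0,0],[0.2,0.018,0,0,0],[0.2,0.024,0,0,0],[0.2,0.03,0,0,0],[0.2,0.034,0,0,0],[0.2,0.036,0,0,0],[0.2,0.036,0,0,0]]]'
python3 -m pendant '[[[0.2,0.001,0,0,0],[0.2,0.002,0,0,0],[0.2,0.003,0,0,0],[0.2,0.003,0,0,0],[0.2,0.003,0,0,0],[0.2,0.003,0,0,0],[0.2,0.003,0,0,0],[0.2,0.003,0,0,0]]]'
```

```text
t: 53.7
eef_pos: [512.6, 260.3, 216.8]
tcp_rot: [-3.14, -0.0, 0.25]
ft_force: [-1.7, 4.8, 2.3]
opening: 0.313
t: 54.5
eef_pos: [514.5, 260.8, 216.8]
tcp_rot: [-3.141, 0.002, 0.25]
ft_force: [-5.8, 4.7, 4.8]
opening: 0.316
```

```bash

python3 -m pendant '[[[0.2,0.001,0,0,0],[0.2,0.002,0,0,0],[0.2,0.002,0,0,0],[0.2,0.002,0,0,0],[0.2,0.002,0,0,0],[0.2,0.002,0,0,0],[0.2,0.002,0,0,0],[0.2,0.002,0,0,0]]]'
python3 -m pendant '[[[1,0,0,0,0],[1,0,0,0,0],[1,0,0,0,0],[1,0,0,0,0],[1,0,0,0,0],[1,0,0,-0.03,0],[1,0,0,-0.07,0],[1,0,0,-0.1,0]]]'
python3 -m pendant '[[[1,0,0.05,0,0],[1,0,0.1,0,0],[1,0,0.15,0,0],[1,0,0.2,0,0],[1,0,0.25,0,0],[1,0,0.25,0,0],[1,0,0.25,0,0],[1,0,0.25,0,0]]]'
sed -i 's/-490,W/-505,W/' look.py; python3 look.py t7.png
```

```text
t: 55.3
eef_pos: [514.7, 260.8, 216.8]
tcp_rot: [-3.141, 0.006, 0.25]
ft_force: [-15.8, -0.0, 9.5]
opening: 0.314
t: 56.1
eef_pos: [517.8, 260.7, 318.6]
tcp_rot: [3.142, -0.001, 0.25]
ft_force: [0.3, 0.4, 0.0]
opening: 0.931
t: 56.9
eef_pos: [579.1, 19.3, 316.6]
tcp_rot: [-3.141, 0.0, 0.25]
ft_force: [0.2, -0.3, -0.6]
opening: 1.001
reel None
pinA None
pinB None
tin None
flap z 22.365871308942133 210.22179742686637 217.07701302252474
grip [-53.22057532 -16.23770644] [-39.10914898  15.22820081]
```

```bash
python3 -c "
from cell import env
print(env.job_done())"
```

```text
the job is handed in; nothing more can be done
None
```

The job is handed in, at about 57 s of the 210 s allowed. Four items were lying out: two pin cartons, one tin and one reel carton. I posted all four through the flap and slid the bolt home again. I left the pink and green look-alikes and the listed "stay" things alone.

- **Bolt opening:** my first pull failed because I moved before the fingers had closed, and the bolt stopped about 8 mm short of its open stop. I gripped it again and pulled it onto the stop, where the force rose to 20 N, before posting anything.
- **Posting:** after each release the wrist camera showed the item inside the box.
- **Last checks:**
  - The flap is level: its median height is 210.2 mm against 210 mm for the lid. A few stray low depth readings sit in that area, and I did not look into them.
  - The bolt is fully home: the grip is 38.0 mm from its open-stop position and pressed on the stop at about 16 N.
  - None of the four goods is still at its place on the shelf.
- **Not checked:** I did not measure the final positions of the dish, tape measure, iron, sewing case and sprayer. The gripper was not brought near them and felt no unexpected force. I also did not measure how the last pin carton settled; it lies by the ridge, and the flap closed freely above it.

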